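# Check the hand levers of the sole stitcher

### The arm

A 6-joint arm with a two-finger parallel gripper is mounted at the origin on the work surface. World frame = base frame: x ahead of the robot, y to its left, z up, the work surface at z = 0. Lengths are in m, angles in rad, forces in N, time in s.
With the tool pointing down it reaches from about 0.425 to 0.95 m from the base axis. Payload 3.5 kg.
Tool frame: the origin (TCP) lies midway between the tips of the shut fingers; the grasp point (between the pads) lies 19 mm behind it; z points along the fingers, y is the line along which they close (so a half turn about z gives the same grasp; the last joint's range is limited). The gripper opens to 85 mm and grips with 20 to 120 N. Pads are 22 mm wide; open, the fingers measure 114 mm over their backs; the gripper's body (76 mm by 85 mm) begins 54 mm behind the grasp point. The pads swing forward as they close: fully open they stand 13 mm farther back than shut.
Start: joints at [1.173, 0.286, 1.577, -0, 1.279, -0.15], TCP at [0.166, 0.654, 0.231] pointing down, gripper open.
Joint ranges: [-2.77, 2.77], [-0.9, 2.22], [0.21, 2.48], [-1.53, 4.67], [0.24, 2.81], [-2.84, 2.84]. Speed limits (rad/s): [2.79, 2.79, 3.14, 3.14, 3.14, 3.14].

### API

Orientations are given as a unit quaternion [x, y, z, w].
In Python, from plant import ctrl, cams, order gives the robot as it stands.
- The arm moves only by the tool move_arm, never from a script. Its argument "plan" is one flat list of numbers, 7 for each row, row after row: the shift along the world's x, y, z in mm, then the turn, a rotation vector about the world's x, y, z in degrees, then the finger opening in mm, from 0 to 85.4. A call has 1 to 12 rows; each row shifts and turns the commanded pose from where the row before left it; what a row does not reach is not made up. A row lasts 1/10 s, in which the tool goes at most 50 mm and 8.59 degrees, less where a joint would pass 70% of its speed; a pose out of reach is approached as far as the arm can. A call is refused whole if a number of a shift passes 50 or a number of a turn 8.59, either way. A call with a gripper value outside its range is refused whole. The fingers move at their own pace and stop on an object; "newtons" is the grip in N (left out, the last holds). Time passes only in rows, so rows that do not move let the fingers close. It gives the time, the measured TCP pose, the force, the opening and the grip force at its end, in the units of the state.
- ctrl.get_state(): the state, without advancing time (a new reading comes with each control period).
- cams.read_camera(name): name is "scene" or "top" or "wrist"; returns a dict with "color" (480x640x3 uint8, red, green, blue), "fov_y" (degrees; the focal length in pixels is half the picture's height over the tangent of half this angle, whatever the lens; pixels are square), "cx", "cy" (the principal point, pixels), "k1" (the pictures are not rectified: a ray, as slopes to the right and down, at radius r is drawn at 1 + k1 r^2 times it, then the intrinsics apply), "origin" and "orientation" of the camera in the world; the wrist camera has in their place "T_tool_cam" (4x4, takes a point from camera to tool coordinates, whose origin is the TCP and whose axes are the flange's). Camera axes: x right, y up, looking along -z (the intrinsics and any distortion apply to the point x, -y, -z); pixel columns grow to the right and rows downward; lengths in m; the calibration is good to about 2 mm. A picture is of the moment at which its call begins: read the wrist's pose just before it. There is no depth.
- order.sign_off(): hands the job in; it is judged then, once.
The state is a dict: "time": time; "qpos": joint angles; "dq": joint speeds; "joint_efforts": joint torques, N m; "eef_pos": TCP position; "tcp_rot": TCP orientation; "contact_force": force on the tool from outside, world axes, zero at the start; "wrist_torque": the same for the moment, N m; "opening": opening from 0.0 (shut) to 1.0 (fully open); "finger_force": force on a finger pad.
Only numpy, scipy, OpenCV 4.12 (cv2) and the standard library are available. Lean on these libraries where they do the work, as an engineer would, in place of code of your own. Each camera call takes 0.05 s, during which the arm holds its last target. There are 200 camera calls.

### The job

Check that both hand levers on the cobbler's bench stop short of their bars: using only the outside of the fingers, press the long lever in towards its bar until it meets its stop, keep it there for a second, then let it come all the way back out. Then press the short lever in to its stop in the same way and finish while still holding it there. Press firmly but do not force the levers, do not pinch them or touch the bars, and leave everything else on the bench where it is.

Things in the scene. Friction and masses are not known exactly. Their poses are not given: they have to be found in the camera images.
- long_stand: Fixed stand with the long lever, left or right, turned up to 0.3 rad. Origin: centre of the underside of its 110 x 90 x 12 mm foot, on the table; z up; +x is the way the lever is pressed (roughly away from the robot). Grey post 34 mm across on the origin, top at 158 mm. Lever pin (vertical) at x = -55 mm, y = 0, on an arm 30 mm wide, 126 mm high; pin top at 158 mm.
- long_bar: Fixed horizontal bar with a black rubber grip on the long stand. Origin on the post's axis, 140 mm above the table; it runs 180 mm from there along the stand's -y, 28 mm in diameter. Not to be touched.
- long_lever (a joint): Angle of the long lever about its pin: 0 = at rest, fully out; grows as it is pressed to the bar; at 0.42 it meets a rigid stop, parallel to the bar with a gap of about 34 mm left. A spring returns it: at point long_push about 2.6 N starts it and 5.2 N holds it at the stop.
- long_blade: The long lever, the longer of the two: bare aluminium blade 8 mm thick, 22 mm tall (129 to 151 mm above the table), reaching 155 mm from the pin, with an upright 14 mm round end. Origin on the pin, 140 mm up. It runs along its own -y; its -x face is the outer one, to be pressed; +x looks to the bar. At rest it is swung 0.42 rad outward from the bar's direction.
- long_lining: Black rubber strip, 3 mm thick, on the inner (bar) side of the long lever; origin on the pin. Fingers touching it would be pinching the lever or pulling it from inside.
- long_push (a point): Where to press: middle of the long lever's outer face, 125 mm from the pin (30 mm short of the end), 140 mm above the table. It moves with the lever.
- short_stand: Fixed stand with the short lever, left or right, turned up to 0.3 rad. Origin: centre of the underside of its 110 x 90 x 12 mm foot, on the table; z up; +x is the way the lever is pressed (roughly away from the robot). Grey post 34 mm across on the origin, top at 158 mm. Lever pin (vertical) at x = -55 mm, y = 0, on an arm 30 mm wide, 126 mm high; pin top at 158 mm.
- short_bar: Fixed horizontal bar with a black rubber grip on the short stand. Origin on the post's axis, 140 mm above the table; it runs 180 mm from there along the stand's -y, 28 mm in diameter. Not to be touched.
- short_lever (a joint): Angle of the short lever about its pin: 0 = at rest, fully out; grows as it is pressed to the bar; at 0.42 it meets a rigid stop, parallel to the bar with a gap of about 34 mm left. A spring returns it: at point short_push about 2.8 N starts it and 5.7 N holds it at the stop.
- short_blade: The short lever, the shorter of the two: bare aluminium blade 8 mm thick, 22 mm tall (129 to 151 mm above the table), reaching 95 mm from the pin, with an upright 14 mm round end. Origin on the pin, 140 mm up. It runs along its own -y; its -x face is the outer one, to be pressed; +x looks to the bar. At rest it is swung 0.42 rad outward from the bar's direction.
- short_lining: Black rubber strip, 3 mm thick, on the inner (bar) side of the short lever; origin on the pin. Fingers touching it would be pinching the lever or pulling it from inside.
- short_push (a point): Where to press: middle of the short lever's outer face, 72 mm from the pin (23 mm short of the end), 140 mm above the table. It moves with the lever.
- polish_tin: Bystander: low steel tin of polish, 72 mm across, 28 mm high; origin at the centre of its underside. Leave it where it is.
- glue_jar: Bystander: white lidded jar of glue, 66 mm across, 95 mm high; origin at the centre of its underside. Leave it where it is.
- thread_cone: Bystander: cone of blue thread, 60 mm across at the foot, 88 mm high; origin at the centre of its underside. Leave it where it is.
- brush: Bystander: wooden shoe brush lying bristles down, 160 x 50 mm, 42 mm high; origin at the centre of its underside. Leave it where it is.
- hammer: Bystander: hammer lying flat, about 260 mm long, handle along its -x, head at its +x end; origin at the centre of its underside. Leave it where it is.
- heel_block: Bystander: D-shaped rubber heel, 65 mm wide, 22 mm thick; origin at the centre of its underside. Leave it where it is.
- cleaner_bottle: Bystander: small clear bottle of cleaner, 56 mm across, 115 mm high; origin at the centre of its underside. Leave it where it is.

How it is judged:
By the outcome, as a careful person would: the job done as asked, in the order asked, and still so for the second after the job is handed in, while the arm keeps its last pose, push and grip.
It also fails if it takes over 51 s, if anything falls off the work surface, if the arm or the gripper's body presses on something with over 40 N, if the wrist force passes 120 N, or if a joint passes its speed limit or range.

## Working session

There is one attempt and no reset: what is moved stays moved. The work goes in short steps, Python scripts to look and compute and a tool call to move; the robot and the scene stay as the last step left them, time stands still between calls to the robot, and variables do not carry over. Pictures are saved under pics/ and viewed, at most 10 in all, crops included, and the job is handed in when it is done.

Besides the shell and the picture viewer there is one more tool, called after "Request:" as a command line: name --argument value ..., lists and objects as JSON in quotes. move_arm: Moves the arm, as the interface text tells. Its arguments: {"type":"object","properties":{"plan":{"type":"array","items":{"type":"number"}},"newtons":{"type":"number"}},"required":["plan"]}

```bash
mkdir -p pics
cat > h.py <<'E'
import numpy as np, cv2
from scipy.spatial.transform import Rotation as R
from plant import ctrl, cams, order
def ray(c,u,v):
    f=240/np.tan(np.radians(c['fov_y'])/2)
    d=np.array([(u-c['cx'])/f,(v-c['cy'])/f]); p=d.copy()
    for _ in range(20): p=d/(1+c['k1']*(p@p))
    return R.from_quat(c['orientation']).apply([p[0],-p[1],-1]), np.array(c['origin'])
def onz(c,u,v,z):
    d,o=ray(c,u,v); return o+d*(z-o[2])/d[2]
def proj(c,P):
    f=240/np.tan(np.radians(c['fov_y'])/2)
    q=R.from_quat(c['orientation']).inv().apply(np.array(P)-c['origin'])
    p=np.array([q[0],-q[1]])/-q[2]; p=p*(1+c['k1']*(p@p)); return p*f+[c['cx'],c['cy']]
E
python3 - <<'E'
from h import *
import pickle
s=ctrl.get_state();print(s)
for n in('scene','top'):
    c=cams.read_camera(n);cv2.imwrite(f'pics/{n}0.png',c['color'][...,::-1]);pickle.dump(c,open(n+'.pkl','wb'))
    print({k:v for k,v in c.items() if k!='color'})
E
```

```text
{'time': 0.0, 'qpos': array([ 1.17299180e+00,  2.87188600e-01,  1.57816828e+00, -9.87376477e-06,
        1.27858693e+00, -1.49983172e-01]), 'dq': array([ 0.00185392,  0.00089006, -0.00081485,  0.00210735, -0.00108579,
        0.00077921]), 'joint_efforts': array([ 3.65703963e-04, -4.05988669e+01, -2.92621368e+01, -1.27670423e-04,
        5.85756119e-03,  5.37606780e-06]), 'eef_pos': array([0.16528015, 0.65378107, 0.2299366 ]), 'tcp_rot': array([ 1.23592337e-01,  9.92332380e-01, -1.13303307e-03, -3.13422145e-04]), 'contact_force': array([-0.29699739,  0.83378996,  0.57821492]), 'wrist_torque': array([ 0.01211897, -0.01515956,  0.00604337]), 'finger_force': 0.0, 'opening': 1.0013583431704123}
{'fov_y': 44.94359442696067, 'cx': 331.56116941957987, 'cy': 251.54734868434994, 'k1': -0.1761858867388571, 'origin': array([ 1.22446265, -0.87460539,  0.92952368]), 'orientation': array([0.43525351, 0.13134523, 0.27227386, 0.84803877])}
{'fov_y': 47.721750296882846, 'cx': 326.5612521813717, 'cy': 243.89347461783777, 'k1': -0.06602141048033006, 'origin': array([0.48414171, 0.04003252, 1.37624588]), 'orientation': array([-0.04280885,  0.0295357 ,  0.71697292, -0.69515816])}
```

View pics/top0.png

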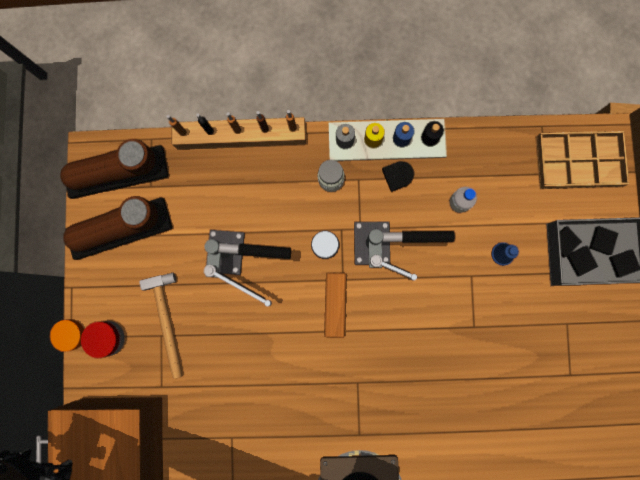

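View pics/scene0.png

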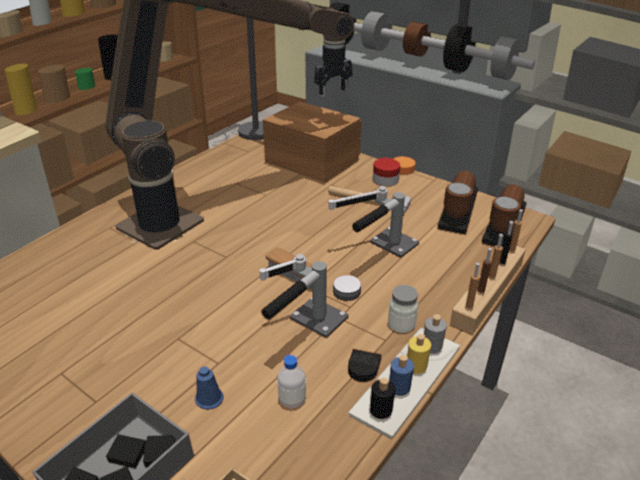

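The top view shows the long lever at left: post near (212,247), pin near (210,270) and lever end near (268,302). The short lever is in the middle: post (376,238), pin (376,261), end (414,277). The brush (336,305) and tin (325,244) lie between them.

Run:
```python
from h import *
import pickle
c=pickle.load(open('top.pkl','rb'));im=c['color'][...,::-1]
a=im[220:320,195:295];b=im[215:315,345:445]
cv2.imwrite('pics/crop0.png',np.hstack([cv2.resize(x,(400,400),interpolation=cv2.INTER_CUBIC) for x in(a,b)]))
g=im.astype(int)
m=((g.min(2)>125)&(g.max(2)-g.min(2)<40)).astype(np.uint8)
n,l,st,ce=cv2.connectedComponentsWithStats(m)
for i in range(1,n):
    if st[i,4]>8 and 195<ce[i,0]<450 and 215<ce[i,1]<320: print(st[i],ce[i],cv2.minAreaRect(np.argwhere(l==i)[:,::-1].astype(np.float32)))
for nme,pts in dict(long=[(212,247,.158),(210,270,.158),(267,302,.151)],short=[(376,238,.158),(376,261,.158),(414,277,.151)]).items():
    P=[onz(c,*p) for p in pts];print(nme,np.round(P,3).tolist(), np.linalg.norm(P[0]-P[1]),np.linalg.norm(P[2]-P[1]))
    # bar direction etc
    for k in P: pass
```

```text
[383 223   4   5  17] [384.58823529 225.11764706] ((384.5, 225.0), (4.0, 3.0), 90.0)
[357 224   4   4  16] [358.5 225.5] ((358.5, 225.5), (3.0, 3.0), 90.0)
[312 231  26  27 540] [324.50185185 243.77037037] ((324.5000305175781, 243.50003051757812), (25.45584487915039, 25.45584487915039), 45.0)
[211 232   4   4  16] [212.5 233.5] ((212.5, 233.5), (3.0, 3.0), 90.0)
[383 233  19   7 111] [392.36936937 236.46846847] ((392.0, 236.0), (6.0, 18.0), 90.0)
[237 234   4   4  15] [238.4 235.6] ((238.5, 235.5), (3.0, 3.0), 90.0)
[371 236   5   6  11] [373.09090909 238.45454545] ((373.5, 238.0), (4.949747085571289, 3.535533905029297), 45.0)
[219 245  19   7 117] [228.17094017 247.90598291] ((228.0, 248.0), (6.0, 18.0), 90.0)
[370 246  47  34 307] [387.32899023 264.17263844] ((390.55804443359375, 267.30792236328125), (54.079898834228516, 15.99234390258789), 34.33021926879883)
[357 257   5   6  19] [358.89473684 259.42105263] ((358.7500305175781, 259.2500305175781), (4.242640495300293, 3.535533905029297), 45.0)
[204 263  66  43 327] [231.28440367 282.53211009] ((236.32485961914062, 287.07659912109375), (74.4091796875, 11.760156631469727), 32.092594146728516)
[233 268   5   4  17] [234.88235294 269.58823529] ((235.0, 269.5), (3.0, 4.0), 90.0)
long [[0.611, 0.322, 0.158], [0.559, 0.327, 0.158], [0.483, 0.199, 0.151]] 0.05241331893717142 0.14821142488379419
short [[0.619, -0.051, 0.158], [0.567, -0.049, 0.158], [0.529, -0.134, 0.151]] 0.05201863596426592 0.09323296519411742
```

View pics/crop0.png

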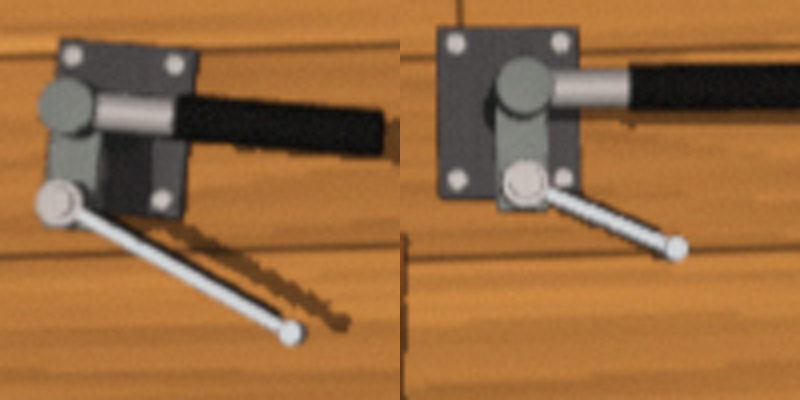

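The crops give the long pin at full-image (209.5,270.5), end (267.8,303.3), post (211.8,246.3). For the short one: pin (376.3,260.5), end (414.3,276.8), post (376.3,236).

Run:
```python
from h import *
import pickle
c=pickle.load(open('top.pkl','rb'))
an=lambda v:np.degrees(np.arctan2(v[1],v[0]))
D=dict(long=([(211.75,246.25,.158),(209.5,270.5,.158),(267.75,303.25,.151)],[((212.5,233.5),(238.4,235.6)),((238.4,235.6),(234.9,269.6))],.125),
short=([(376.25,236,.158),(376.25,260.5,.158),(414.25,276.75,.151)],[((358.5,225.5),(384.6,225.1)),((358.9,259.4),(358.5,225.5))],.072))
for n,(pts,s,r) in D.items():
    po,pi,e=[onz(c,*p) for p in pts]
    A,B=[onz(c,*p,.012) for p in s[0]]; C,Dd=[onz(c,*p,.012) for p in s[1]]
    fx=an(B-A)+90; 
    v=C-Dd if n=='long' else Dd-C
    print(n,'pin',pi.round(4),'post',po.round(4),'end',e.round(4),np.linalg.norm((e-pi)[:2]))
    lev=an(e-pi)+90+np.degrees(.42)
    print(' yaw lever',lev,'post-pin',an(po-pi),np.linalg.norm(po-pi),'screws',fx,an(v))
    for th in (0,.42):
        y=np.radians(lev)-.42+th
        ux=np.array([np.cos(y),np.sin(y)]);uy=np.array([-ux[1],ux[0]])
        print('  th',th,'yaw',np.degrees(y),'push',(pi[:2]-r*uy-.004*ux).round(4),'normal',ux.round(3))
```

```text
long pin [0.5576 0.3277 0.158 ] post [0.6126 0.3221 0.158 ] end [0.4802 0.1977 0.151 ] 0.15134365687955215
 yaw lever -6.698565262519047 post-pin -5.8497353618121135 0.05528832548568183 screws -6.494179535144369 -6.66596381034964
  th 0 yaw -30.76279265801362 push [0.4902 0.2224] normal [ 0.859 -0.511]
  th 0.42 yaw -6.698565262519046 push [0.539  0.2041] normal [ 0.993 -0.117]
short pin [ 0.5686 -0.0495  0.158 ] post [ 0.624  -0.0516  0.158 ] end [ 0.5296 -0.1341  0.151 ] 0.09318863792441837
 yaw lever -0.6184768919843648 post-pin -2.239101394425572 0.05543686309952921 screws -0.9622982299283791 -1.3853548137993765
  th 0 yaw -24.682704287478938 push [ 0.5349 -0.1132] normal [ 0.909 -0.418]
  th 0.42 yaw -0.6184768919843635 push [ 0.5638 -0.1214] normal [ 1.    -0.011]
```

Request:
move_arm --plan '[24, -34, -2, 0, 0, -8.5, 0, 24, -34, -2, 0, 0, -8.5, 0, 24, -34, -2, 0, 0, -8.5, 0, 24, -34, -2, 0, 0, -8.5, 0, 24, -34, -2, 0, 0, -8.5, 0, 24, -34, -2, 0, 0, -8.5, 0, 24, -34, -2, 0, 0, -8.5, 0, 24, -34, -2, 0, 0, -8.5, 0, 24, -34, -2, 0, 0, -8.5, 0, 24, -34, -2, 0, 0, -8.5, 0, 24, -34, -2, 0, 0, -8.5, 0, 20, -34, -2, 0, 0, -8.5, 0]' --newtons 60

```text
time: 1.3
eef_pos: [0.4502, 0.2447, 0.2069]
tcp_rot: [0.851, 0.526, -0.0, -0.0]
contact_force: [0.9, 0.5, 0.4]
opening: -0.003
finger_force: 0.0
```

Request:
move_arm --plan '[0, 0, -30, 0, 0, -4, 0, 0, 0, -30, 0, 0, 0, 0, 0, 0, -25, 0, 0, 0, 0, 0, 0, 0, 0, 0, 0, 0]'

```text
time: 1.7
eef_pos: [0.4462, 0.2451, 0.1178]
tcp_rot: [0.867, 0.498, -0.005, -0.001]
contact_force: [0.1, 0.4, 0.2]
opening: -0.001
finger_force: 0.0
```

Run:
```python
from h import *
s=ctrl.get_state();print(s['eef_pos'],s['tcp_rot'],s['contact_force'])
o=[]
for n in('wrist','scene'):
    c=cams.read_camera(n);o.append(c['color'][...,::-1])
    if n=='wrist':print(c['T_tool_cam'])
a=cv2.resize(o[0],(400,300));b=cv2.resize(o[1][120:300,240:480],(400,300))
cv2.imwrite('pics/w1.png',np.hstack([a,b]))
```

```text
[0.44624878 0.24507644 0.11784941] [ 0.86699759  0.49828915 -0.00469256 -0.00103397] [0.13018811 0.44849252 0.16574192]
[[-2.26382423e-04  9.49684414e-01  3.13208338e-01  8.05410227e-02]
 [ 9.99999965e-01  1.72758954e-04  1.98959996e-04 -4.50498653e-04]
 [ 1.34839663e-04  3.13208372e-01 -9.49684420e-01 -1.42222495e-01]
 [ 0.00000000e+00  0.00000000e+00  0.00000000e+00  1.00000000e+00]]
```

View pics/w1.png

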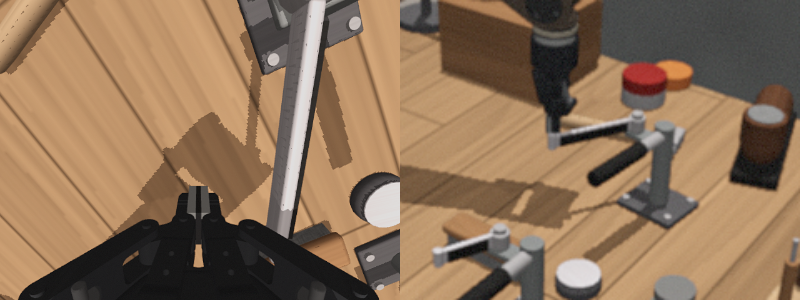

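The wrist view (left) shows the shut fingers at about (197,215), outside the lever, which runs from (310,0) to (285,210). The scene crop shows them just outside the lever's end. I'll raise the tool a little and approach.

Request:
move_arm --plan '[0, 0, 6, 0, 0, 0, 0, 6, -3.5, 0, 0, 0, 0, 0, 6, -3.5, 0, 0, 0, 0, 0, 6, -3.5, 0, 0, 0, 0, 0, 3, -2, 0, 0, 0, 0, 0, 0, 0, 0, 0, 0, 0, 0]'

```text
time: 2.4
eef_pos: [0.4711, 0.2334, 0.1283]
tcp_rot: [0.867, 0.498, 0.0, 0.0]
contact_force: [-0.6, 0.6, -0.4]
opening: 0.0
finger_force: 0.0
```

Request:
move_arm --plan '[2, -1, 0, 0, 0, 0, 0, 2, -1, 0, 0, 0, 0, 0, 2, -1, 0, 0, 0, 0, 0, 2, -1, 0, 0, 0, 0, 0, 0, 0, 0, 0, 0, 0, 0]'

```text
time: 2.9
eef_pos: [0.4781, 0.23, 0.1282]
tcp_rot: [0.867, 0.498, -0.001, -0.001]
contact_force: [-3.0, -0.3, 0.9]
opening: -0.001
finger_force: 1.3
```

Request:
move_arm --plan '[3.6, -2.6, 0, 0, 0, 2, 0, 3.6, -2.6, 0, 0, 0, 2, 0, 3.6, -2.6, 0, 0, 0, 2, 0, 3.6, -2.5, 0, 0, 0, 2, 0, 3.9, -2, 0, 0, 0, 2, 0, 3.9, -2, 0, 0, 0, 2, 0, 3.9, -2, 0, 0, 0, 2, 0, 3.9, -2, 0, 0, 0, 2, 0, 4.1, -1.5, 0, 0, 0, 2, 0, 4.1, -1.5, 0, 0, 0, 2, 0, 0, 0, 0, 0, 0, 0, 0]'

```text
time: 4.0
eef_pos: [0.5159, 0.2093, 0.1282]
tcp_rot: [0.767, 0.641, -0.0, -0.001]
contact_force: [-4.0, 3.2, 2.2]
opening: -0.003
finger_force: 2.3
```

Request:
move_arm --plan '[2, -0.8, 0, 0, 0, 1, 0, 2, -0.8, 0, 0, 0, 1, 0, 2, -0.7, 0, 0, 0, 1, 0, 0, 0, 0, 0, 0, 0, 0]'

```text
time: 4.4
eef_pos: [0.5217, 0.2074, 0.1282]
tcp_rot: [0.75, 0.661, -0.0, -0.002]
contact_force: [-4.4, 5.0, 2.5]
opening: -0.001
finger_force: 2.4
```

Request:
move_arm --plan '[1, -0.3, 0, 0, 0, 0.5, 0, 1, -0.2, 0, 0, 0, 0, 0, 0, 0, 0, 0, 0, 0, 0]'

```text
time: 4.7
eef_pos: [0.5235, 0.2069, 0.1281]
tcp_rot: [0.747, 0.664, -0.0, -0.002]
contact_force: [-4.9, 4.1, 3.6]
opening: 0.001
finger_force: 2.5
```

Request:
move_arm --plan '[1, -0.1, 0, 0, 0, 0, 0, 1, -0.1, 0, 0, 0, 0, 0, 0, 0, 0, 0, 0, 0, 0]'

```text
time: 5.0
eef_pos: [0.525, 0.2067, 0.1281]
tcp_rot: [0.747, 0.664, -0.001, -0.002]
contact_force: [-5.3, 4.0, 2.7]
opening: -0.001
finger_force: 3.1
```

Request:
move_arm --plan '[1, -0.1, 0, 0, 0, 0, 0, 0, 0, 0, 0, 0, 0, 0]'

```text
time: 5.2
eef_pos: [0.5252, 0.2067, 0.1281]
tcp_rot: [0.747, 0.664, -0.002, -0.003]
contact_force: [-8.0, 4.2, 4.8]
opening: -0.0
finger_force: 4.4
```

Request:
move_arm --plan '[0.6, 0, 0, 0, 0, 0, 0, 0, 0, 0, 0, 0, 0, 0, 0, 0, 0, 0, 0, 0, 0, 0, 0, 0, 0, 0, 0, 0, 0, 0, 0, 0, 0, 0, 0, 0, 0, 0, 0, 0, 0, 0, 0, 0, 0, 0, 0, 0, 0, 0, 0, 0, 0, 0, 0, 0, 0, 0, 0, 0, 0, 0, 0, 0, 0, 0, 0, 0, 0, 0, 0, 0, 0, 0, 0, 0, 0, 0, 0, 0, 0, 0, 0, 0]'

```text
time: 6.4
eef_pos: [0.5253, 0.2067, 0.1281]
tcp_rot: [0.747, 0.664, -0.002, -0.003]
contact_force: [-9.3, 3.8, 5.5]
opening: -0.004
finger_force: 5.1
```

Run:
```python
from h import *
c=cams.read_camera('top');im=c['color'][...,::-1]
w=cams.read_camera('wrist')['color'][...,::-1]
s=ctrl.get_state();print(s['time'],s['eef_pos'],s['contact_force'])
cv2.imwrite('pics/p2.png',np.hstack([cv2.resize(im[220:320,195:295],(400,400),interpolation=cv2.INTER_CUBIC),cv2.resize(w[:,80:560],(400,400))]))
```

```text
6.5 [0.52525353 0.20668426 0.12810026] [-9.74817883  3.77108959  5.22569439]
```

View pics/p2.png

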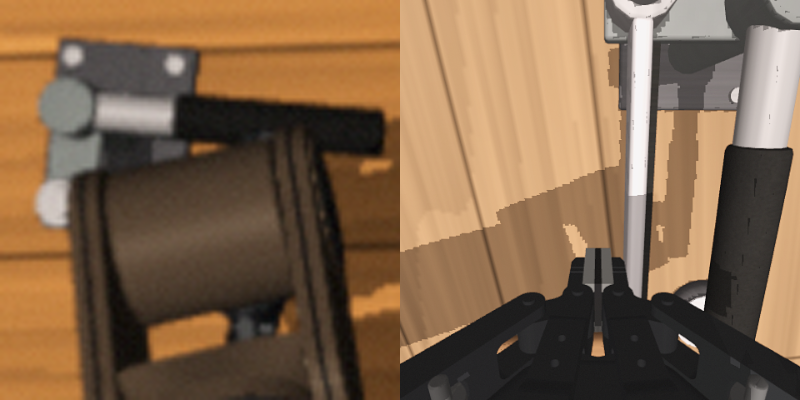

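The top view is blocked by the wrist. The wrist view shows the finger back on the lever's outer face near (628,280), with the bar well clear at (740,250). I'll check numerically that the lever is parallel to the bar.

```bash
cat >> h.py <<'E'
def wcam():
    s=ctrl.get_state();c=cams.read_camera('wrist');T=np.array(c['T_tool_cam']);r=R.from_quat(s['tcp_rot'])
    c['origin']=s['eef_pos']+r.apply(T[:3,3]);c['orientation']=(r*R.from_matrix(T[:3,:3])).as_quat();return s,c
E
python3 - <<'E'
from h import *
s,c=wcam();print(s['time'],s['contact_force'])
an=lambda a,b:np.degrees(np.arctan2(*(b-a)[1::-1]))
f=lambda x,y:((x-400)*1.2+80,y*1.2)
# lever top edges, z=.151 (left edge, right edge of bright face); grip silhouette mid z~.145
for P,z in(((631,30),(626,250),.151),((653,30),(646,250),.151),((724,155),(709,315),.143),((792,150),(760,325),.143)) and [((631,30),(626,250),.151),((653,30),(646,250),.151),((735,146),(711,310),.145),((792,150),(758,325),.145)] and [] or []: pass
for a,b,z in [((631,30),(626,250),.151),((653,30),(646,250),.151),((725,150),(708,315),.145),((792,150),(760,325),.145)]:
    A,B=onz(c,*f(*a),z),onz(c,*f(*b),z);print(A.round(4),B.round(4),an(B,A)-90)
E
```

```text
6.5 [-9.74817883  3.77108959  5.22569439]
[0.5499 0.3134 0.151 ] [0.5403 0.2249 0.151 ] -6.214094429505991
[0.5579 0.3125 0.151 ] [0.5494 0.2238 0.151 ] -5.489040995851994
[0.5871 0.2644 0.145 ] [0.5801 0.1789 0.145 ] -4.682972610390038
[0.6162 0.2612 0.145 ] [0.6079 0.169  0.145 ] -5.109214601848748
```

Request:
move_arm --plan '[-4, 0.5, 0, 0, 0, -2, 0, -5, 1.6, 0, 0, 0, -2.3, 0, -5, 1.9, 0, 0, 0, -2.4, 0, -5, 2.2, 0, 0, 0, -2.4, 0, -5, 2.4, 0, 0, 0, -2.4, 0, -5, 2.7, 0, 0, 0, -2.4, 0, -5, 3, 0, 0, 0, -2.4, 0, -5, 3.2, 0, 0, 0, -2.4, 0, -5, 3.2, 0, 0, 0, -2.4, 0, -5, 3.5, 0, 0, 0, -2.4, 0, -6, 4, 0, 0, 0, 0, 0, -8, 5, 0, 0, 0, 0, 0]'

```text
time: 7.75
eef_pos: [0.4656, 0.2388, 0.1285]
tcp_rot: [0.867, 0.499, 0.001, 0.0]
contact_force: [-0.3, -0.2, 0.4]
opening: -0.001
finger_force: 0.0
```

Request:
move_arm --plan '[-12, 7, 0, 0, 0, 0, 0, 0, 0, 0, 0, 0, 0, 0, 0, 0, 0, 0, 0, 0, 0, 0, 0, 0, 0, 0, 0, 0]'

```text
time: 8.15
eef_pos: [0.4536, 0.2457, 0.1285]
tcp_rot: [0.867, 0.499, 0.0, 0.0]
contact_force: [-0.2, -0.3, 0.5]
opening: 0.002
finger_force: 0.0
```

Run:
```python
from h import *
s,c=wcam();im=c['color'][...,::-1];print(s['time'],s['eef_pos'],s['tcp_rot'],s['contact_force'])
t=cams.read_camera('top');m=t['color'][...,::-1]
cv2.imwrite('pics/r3.png',np.hstack([cv2.resize(im,(400,300)),cv2.resize(m[220:320,190:323],(400,300),interpolation=cv2.INTER_CUBIC)]))
g=m.astype(int);k=((g.min(2)>125)&(g.max(2)-g.min(2)<40)).astype(np.uint8);k[:290]=0;k[320:]=0;k[:,:255]=0;k[:,280:]=0
print(np.argwhere(k).mean(0)[::-1],k.sum())
```

```text
8.15 [0.45360269 0.24570206 0.12849383] [8.66837660e-01 4.98590374e-01 2.96832693e-04 1.50138892e-04] [-0.1539284  -0.32072774  0.45714052]
[265.38888889 301.72222222] 18
```

View pics/r3.png

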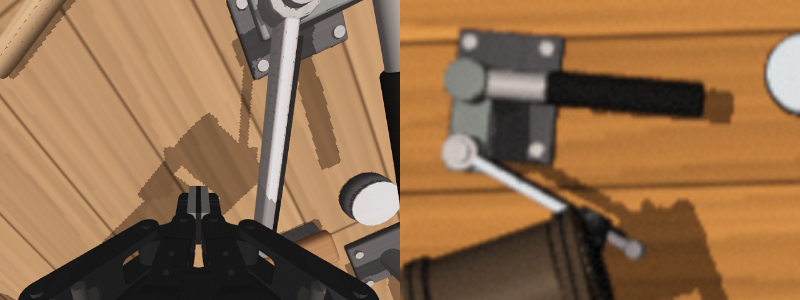

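The long lever is back at rest: its tip is at full-image (267,303), the same as before. Moving on to the short lever.

Request:
move_arm --plan '[0, 0, 30, 0, 0, 0, 0, 0, 0, 30, 0, 0, 0, 0, 0, 0, 20, 0, 0, 0, 0, 5, -38, 0, 0, 0, 0.6, 0, 5, -38, 0, 0, 0, 0.6, 0, 5, -38, 0, 0, 0, 0.6, 0, 5, -38, 0, 0, 0, 0.6, 0, 5, -38, 0, 0, 0, 0.6, 0, 5, -38, 0, 0, 0, 0.6, 0, 5, -38, 0, 0, 0, 0.6, 0, 5, -38, 0, 0, 0, 0.6, 0, 0, -36, 0, 0, 0, 0.4, 0]'

```text
time: 9.45
eef_pos: [0.4937, -0.0965, 0.2085]
tcp_rot: [0.844, 0.537, 0.0, 0.0]
contact_force: [0.1, 0.3, 0.1]
opening: -0.005
finger_force: 0.0
```

Request:
move_arm --plan '[0, 0, -30, 0, 0, 0, 0, 0, 0, -30, 0, 0, 0, 0, 0, 0, -20, 0, 0, 0, 0, 0, 0, 0, 0, 0, 0, 0, 0, 0, 0, 0, 0, 0, 0]'

```text
time: 9.95
eef_pos: [0.4935, -0.0946, 0.1286]
tcp_rot: [0.843, 0.537, -0.0, -0.0]
contact_force: [-0.5, 0.6, 1.0]
opening: -0.001
finger_force: 0.0
```

Run:
```python
from h import *
s,c=wcam();im=c['color'][...,::-1];print(s['time'],s['eef_pos'],s['tcp_rot'],s['contact_force'])
cv2.imwrite('pics/s4.png',im)
```

```text
9.95 [ 0.49350409 -0.09457486  0.12856152] [ 8.43454464e-01  5.37200665e-01 -7.38281669e-05 -8.30903271e-05] [-0.48534151  0.59137911  0.97761429]
```

View pics/s4.png

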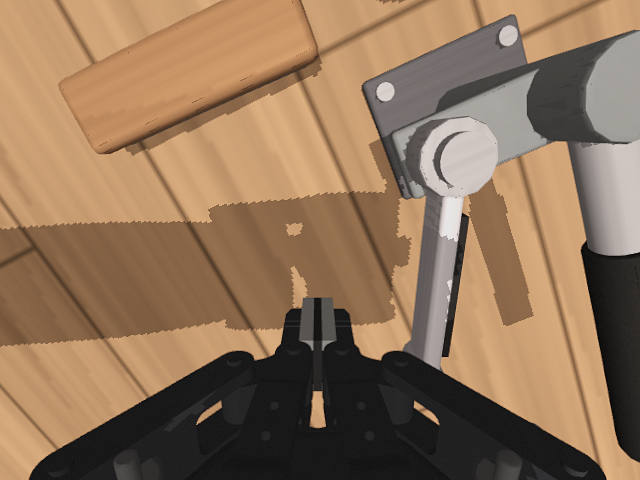

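The shut fingers at (318,330) are just outside the short lever, which runs from (445,200) to (425,360). There is clear space between them.

Request:
move_arm --plan '[6, -2.7, 0, 0, 0, 0, 0, 6, -2.7, 0, 0, 0, 0, 0, 6, -2.7, 0, 0, 0, 0, 0, 3, -1.3, 0, 0, 0, 0, 0, 2, -0.9, 0, 0, 0, 0, 0, 2, -0.9, 0, 0, 0, 0, 0, 0, 0, 0, 0, 0, 0, 0]'

```text
time: 10.7
eef_pos: [0.5184, -0.1056, 0.1282]
tcp_rot: [0.843, 0.537, -0.0, -0.0]
contact_force: [0.0, 0.2, -0.4]
opening: 0.002
finger_force: 0.0
```

Request:
move_arm --plan '[1.5, -0.7, 0, 0, 0, 0, 0, 1.5, -0.7, 0, 0, 0, 0, 0, 0, 0, 0, 0, 0, 0, 0]'

```text
time: 11.0
eef_pos: [0.521, -0.1067, 0.1282]
tcp_rot: [0.843, 0.537, -0.0, -0.001]
contact_force: [-2.2, 0.8, 1.0]
opening: -0.004
finger_force: 0.8
```

Request:
move_arm --plan '[2.8, -2, 0, 0, 0, 2.7, 0, 2.8, -2, 0, 0, 0, 2.7, 0, 2.9, -2, 0, 0, 0, 2.6, 0, 3.1, -1.6, 0, 0, 0, 2.7, 0, 3.1, -1.6, 0, 0, 0, 2.7, 0, 3.1, -1.6, 0, 0, 0, 2.6, 0, 3.2, -1.2, 0, 0, 0, 2.7, 0, 2, -0.8, 0, 0, 0, 2, 0, 2, -0.7, 0, 0, 0, 2, 0, 0, 0, 0, 0, 0, 0, 0]'

```text
time: 12.0
eef_pos: [0.5452, -0.1202, 0.1281]
tcp_rot: [0.721, 0.693, -0.001, -0.002]
contact_force: [-4.9, 0.1, 2.4]
opening: 0.005
finger_force: 2.6
```

Request:
move_arm --plan '[1, -0.3, 0, 0, 0, 1, 0, 1, -0.2, 0, 0, 0, 0, 0, 0, 0, 0, 0, 0, 0, 0]'

```text
time: 12.3
eef_pos: [0.5472, -0.1206, 0.1281]
tcp_rot: [0.715, 0.699, -0.001, -0.001]
contact_force: [-4.9, 1.0, 3.2]
opening: 0.003
finger_force: 2.6
```

Request:
move_arm --plan '[1, 0, 0, 0, 0, 0, 0, 1, 0, 0, 0, 0, 0, 0, 0, 0, 0, 0, 0, 0, 0]'

```text
time: 12.6
eef_pos: [0.5485, -0.1207, 0.1281]
tcp_rot: [0.715, 0.699, -0.002, -0.002]
contact_force: [-8.2, 0.1, 4.8]
opening: 0.002
finger_force: 3.7
```

Request:
move_arm --plan '[1, 0, 0, 0, 0, 0, 0, 0, 0, 0, 0, 0, 0, 0]'

```text
time: 12.8
eef_pos: [0.5486, -0.1207, 0.1281]
tcp_rot: [0.715, 0.699, -0.003, -0.003]
contact_force: [-10.2, -0.3, 7.3]
opening: 0.001
finger_force: 5.2
```

Request:
move_arm --plan '[0, 0, 0, 0, 0, 0, 0, 0, 0, 0, 0, 0, 0, 0, 0, 0, 0, 0, 0, 0, 0, 0, 0, 0, 0, 0, 0, 0, 0, 0, 0, 0, 0, 0, 0, 0, 0, 0, 0, 0, 0, 0, 0, 0, 0, 0, 0, 0, 0, 0, 0, 0, 0, 0, 0, 0, 0, 0, 0, 0, 0, 0, 0, 0, 0, 0, 0, 0, 0, 0, 0, 0, 0, 0, 0, 0, 0, 0, 0, 0, 0, 0, 0, 0]'

```text
time: 14.0
eef_pos: [0.5486, -0.1207, 0.1281]
tcp_rot: [0.715, 0.699, -0.003, -0.003]
contact_force: [-10.0, 0.3, 5.9]
opening: 0.003
finger_force: 5.2
```

Run:
```python
from h import *
s,c=wcam();print(s['time'],s['eef_pos'],s['contact_force']);cv2.imwrite('pics/s5.png',c['color'][...,::-1])
```

```text
14.0 [ 0.54858793 -0.12069126  0.12808821] [-10.00985235   0.32096697   5.88880542]
```

View pics/s5.png

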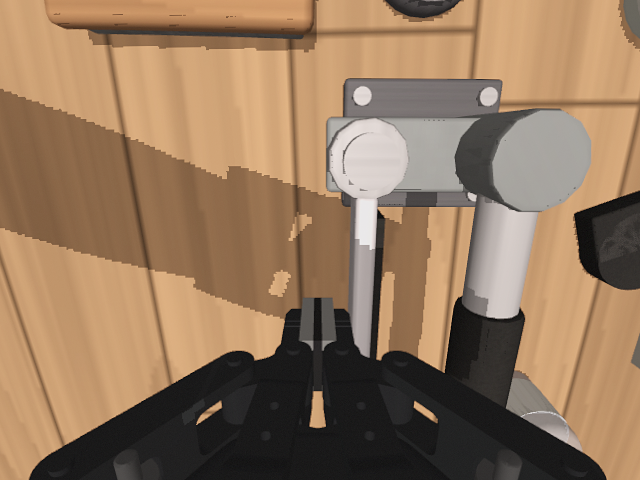

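The short lever, from (365,200) to (362,350), is square to its foot and parallel to its bar. The finger back is holding it at (350,330), and the bar is untouched.

```bash
python3 -c "
from plant import order
print(order.sign_off())"
```

```text
the job is handed in; nothing more can be done
None
```

The job is handed in: the long lever was pressed to its stop, held for over a second and let back out to rest, and the short lever is now held at its stop with about 10 N; neither bar was touched.

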